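# Clamp a pressure gauge in the inspection fixture

### The job

First push the black pressure gauge along its channel with the fingertips until it is fully home against the fork stop, then push the orange clamp lever over, past its dead point, until it snaps down into lock and the clamp's pad holds the gauge's brass stem. Only push: do not lift or tip the gauge, and leave the spare gauge, the brass coupling and the small carton where they are.

Things in the scene. Friction and masses are not known exactly. Their poses are not given: they have to be found in the camera images.
- fixture: Fixed fixture. Origin: on the table, z=0. Own +x runs along the channel, gauge to lever, 67 to 113 deg from world +x. Own frame, mm: plate x -160..100, y ±60, top z 12. Blue rails 83 apart inside, 12 wide, x -150..-25, top z 24; channel open at its -x end. Dark fork stop: 2 blocks x -17..17, |y| 12..30, top z 34. Grey clamp stand x 25..77, |y| to 20, top z 82.
- gauge: Loose gauge, about 0.5 kg, lying dial up on the plate between the rails. Black case, diameter 80, 36 mm high. Origin: centre of the case's underside (z=0.012). Brass stem along own +x, towards the clamp: 16 mm wide, ends 80 mm from the centre, axis 18 mm up. Starts 34-54 mm short of home; slides at a few N when pushed on the middle of its -x side. Home: case against both fork blocks.
- nest (a point): Where the gauge's origin is when it is fully home: on the plate's top (z = 0.012), at x = -55 mm in the fixture's frame; same axes as the fixture.
- lever (a joint): Clamp lever angle, rad. 0 = open, leaning 0.1 rad from upright towards the gauge; grows as it swings in the fixture's x-z plane away from the gauge (to fixture +x) and down; 1.65 = locked, at its stop, about level. Starts at 0, where a spring keeps it. The spring resists, most near 0.7 (about 11 N at lever_grip), less and less up to the dead point at 1.3; beyond it the lever snaps to 1.65 by itself and stays.
- lever_hinge (a point): Lever's hinge axis (along fixture y), at x = 56, y = 0, z = 72 mm in the fixture's frame. Axes as the fixture's.
- lever_grip (a point): Point on the lever's centre line in its orange grip, 95 mm from the hinge. Grip: 18 mm diameter, from 41 to 115 mm from the hinge. Own z points along the lever away from the hinge; own x is the way this point moves as the lever closes.
- clamp_pad: Black rubber pad, 13 mm diameter, sprung, at the end of the short steel clamp arm that the lever drives. Origin: centre of its lower face. Lever open: raised, arm and pad below 125 mm above the table. Locked: presses down on the stem at fixture x = 0, y = 0 with about 10 N.
- spare_gauge: Bystander: small steel-cased gauge lying dial up on the table beside the fixture, 60 mm diameter, 28 mm high, short brass stem along own +x. Origin: centre of underside.
- coupling: Bystander: brass coupling standing upright on the table, 32 mm across at most, 42 mm high. Origin: centre of underside.
- carton: Bystander: small cardboard carton on the table, 75 x 55 x 48 mm high. Origin: centre of underside.
Not all that is in view belongs to the job. There is more than one size of the gauge; the one meant has the size given above.

How it is judged:
On the way, in this order (a step that is already met when the one before it is completed fails the run):
1. the gauge is home against the fork stop (within 3 mm), the lever still open (x of gauge in the frame of nest above -0.003 m and height (world z) of gauge below 0.016 m and value of joint lever below 0.8 rad), for 0.2 s.
2. the lever is past its dead point and snapped into lock (x of gauge in the frame of nest above -0.003 m and value of joint lever above 1.58 rad), for 0.2 s.
At the end, for the whole second after the job is handed in: The gauge lies flat and at rest in its channel within 3 mm of home against the fork stop, the lever is locked (joint above 1.58 rad) and the clamp pad presses on the gauge with more than 3 N (all of step 2 and height (world z) of gauge below 0.016 m and angle between gauge's own z axis and vertical below 0.06 rad and contact force between clamp_pad and gauge above 3 N and linear speed of gauge below 0.01 m/s); the robot touches nothing.
It fails at once if the gauge is lifted more than 12 mm off the plate or tipped by more than 0.25 rad (height (world z) of gauge above 0.024 m or angle between gauge's own z axis and vertical above 0.25 rad).
It fails at once if the lever is pushed past its dead point before the gauge is home (more than 8 mm short) (value of joint lever above 1.3 rad and x of gauge in the frame of nest below -0.008 m).
It fails at once if the spare gauge, the coupling or the carton is moved by more than 15 mm (distance of any of spare_gauge, coupling, carton from where it was at the start of the episode above 0.015 m).
It also fails if it takes over 51 s, if anything falls off the work surface, if the arm or the gripper's body presses on something with over 40 N, if the wrist force passes 120 N, or if a joint passes its speed limit or range.

### The arm

A 7-joint arm with a two-finger parallel gripper is mounted at the origin on the work surface. World frame = base frame: x ahead of the robot, y to its left, z up, the work surface at z = 0. Lengths are in m, angles in rad, forces in N, time in s.
With the tool pointing down it reaches from about 0.425 to 0.925 m from the base axis. Payload 6.8 kg.
Tool frame: the origin (TCP) lies midway between the tips of the shut fingers; the grasp point (between the pads) lies 19 mm behind it; z points along the fingers, y is the direction in which the jaws open and shut (so a half turn about z gives the same grasp; the last joint's range is limited). The gripper opens to 85 mm and grips with 20 to 120 N. Pads are 22 mm wide; open, the fingers measure 114 mm over their backs; the gripper's body (76 mm by 85 mm) begins 54 mm behind the grasp point. The pads swing forward as they close: fully open they stand 13 mm farther back than shut.
Start: joints at [-1.238, 0.477, 0.022, 1.555, -0.011, 1.109, -0.083], TCP at [0.288, 0.61, 0.231] pointing down, gripper open.
Joint ranges: [-2.96, 2.96], [-0.34, 2.1], [-1.41, 1.46], [0.24, 2.44], [-1.37, 4.51], [0.17, 1.92], [-2.96, 2.96]. Speed limits (rad/s): [2.39, 2.39, 3.14, 3.14, 3.14, 3.14, 3.14].

### API

Orientations are given as a rotation vector (axis times angle).
In Python, from bench import r gives the robot as it stands. The module is installed in compiled form; this text tells all that it offers.
- The arm moves only by the tool play_rows, never from a script. Its argument "plan" is a list of rows, each a list of 7 numbers: the shift along the world's x, y, z in mm, then the turn, a rotation vector about the world's x, y, z in rad, then the finger opening in mm, from 0 to 85.4. A call has 1 to 12 rows; each row is the pose to reach, as a shift and turn from the pose commanded when the call began; what a row does not reach only later rows make up. A row lasts 1/10 s, in which the tool goes at most 50 mm and 8.59 degrees, less where a joint would pass 70% of its speed; a pose out of reach is approached as far as the arm can. A call with a gripper value outside its range is refused whole. The fingers move at their own pace and stop on an object; "grip_force" is the grip in N (left out, the last holds). Time passes only in rows, so rows that repeat a pose let the fingers close. It gives the time, the measured TCP pose, the force and the opening at its end, in the units of the state.
- r.get_obs(): the state, without advancing time (a new reading comes with each control period).
- r.grab_frame(name): name is "scene" or "side" or "wrist"; returns a dict with "color" (400x640x3 uint8, blue, green, red), "z_map" (400x640 float32, m along the optical axis (not along the pixel's ray), 0 where there is no reading), "camera_matrix" (3x3 intrinsics, pixels), "R" (3x3) and "t" (3): a world point X has camera coordinates R X + t. Camera axes: x right, y down, z forward; pixel columns grow to the right and rows downward; lengths in m; the calibration is good to about 2 mm. A picture is of the moment at which its call begins.
- r.hand_in(): hands the job in, once; it reports no verdict.
The state is a dict: "clock": time; "joints": joint angles; "qvel": joint speeds; "tau": joint torques, N m; "tcp_pos": TCP position; "orientation": TCP orientation; "contact_force": force on the tool from outside, world axes, zero at the start; "moment": the same for the moment, N m; "grip_width": finger opening in m.
Only numpy, scipy, OpenCV 4.12 (cv2) and the standard library are available. Lean on these libraries where they do the work, as an engineer would, in place of code of your own. Each camera call takes 0.05 s, during which the arm holds its last target.

## Working session

There is one attempt and no reset: what is moved stays moved. The work goes in short steps, Python scripts to look and compute and a tool call to move; the robot and the scene stay as the last step left them, time stands still between calls to the robot, and variables do not carry over. Pictures are saved under pics/ and viewed, and the job is handed in when it is done.

Besides the shell and the picture viewer there is one more tool, called after ">>>" as a command line: name --pt "numbers of a row" for each row, then --argument value for the rest. play_rows: Moves the arm, as the interface text tells. Its arguments: {"type":"object","properties":{"plan":{"type":"array"},"grip_force":{"type":"number"}},"required":["plan"]}

```bash
mkdir -p pics; cat > h.py <<'E'
import numpy as np, cv2
from bench import r
def grab(n,tag):
    f=r.grab_frame(n); cv2.imwrite(f'pics/{tag}.png',f['color']); np.savez(f'pics/{tag}.npz',**f); return f
def pts(f):
    z=f['z_map'];K=f['camera_matrix'];v,u=np.mgrid[:z.shape[0],:z.shape[1]]
    c=np.stack([(u-K[0,2])/K[0,0]*z,(v-K[1,2])/K[1,1]*z,z],-1)
    P=(c-f['t'])@f['R']; P[z==0]=np.nan; return P
def proj(f,X):
    c=f['R']@np.asarray(X,float)+f['t'];p=f['camera_matrix']@c;return p[:2]/p[2]
E
python3 - <<'E'
from h import *
for n in ['scene','side','wrist']:
    f=grab(n,n+'0'); print(n,-f['R'].T@f['t'])
o=r.get_obs();print(o)
E
```

```text
scene [ 1.10100217 -0.00989773  0.69850757]
side [ 0.1487885  -0.52855928  0.74610688]
wrist [0.21344974 0.64508718 0.37213536]
{'clock': 0.15, 'joints': array([-1.23809461,  0.47758124,  0.02234639,  1.55618815, -0.0114805 ,
        1.1092971 , -0.08314749]), 'qvel': array([ 2.07960032e-05, -1.83720625e-03,  1.11208435e-03, -3.94724876e-03,
       -1.45511816e-03, -7.99462149e-04,  1.22906052e-03]), 'tau': array([ 3.13865756e-03, -5.96925151e+01,  1.61050145e+00, -2.81489629e+01,
        1.26962582e-02,  6.55313692e-03, -2.17477509e-05]), 'tcp_pos': array([0.28782066, 0.61007638, 0.23058378]), 'orientation': array([-6.86807904e-01, -3.06540781e+00,  2.09321064e-03]), 'contact_force': array([-0.06683223, -0.34057123, -0.39007556]), 'moment': array([ 0.02980818, -0.0018896 ,  0.0235708 ]), 'grip_width': 0.08531685497544741}
```

View pics/scene0.png

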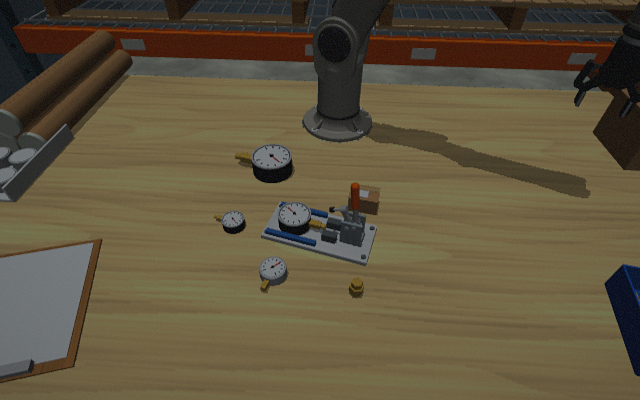

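View pics/side0.png

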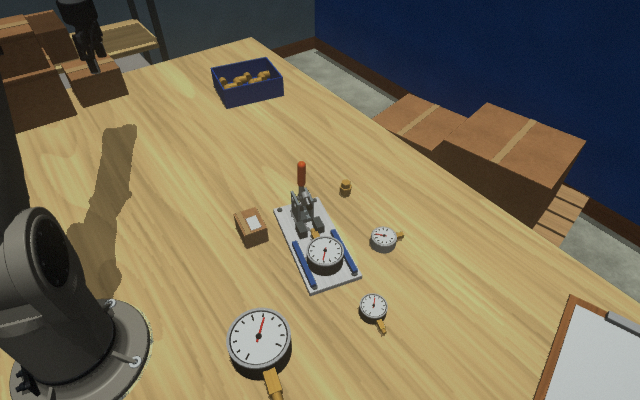

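View pics/wrist0.png

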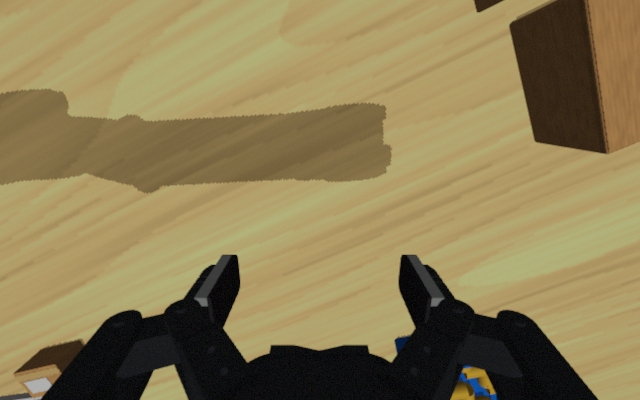

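The black gauges are the big one (272,160), the one in the channel (294,217) and a small one at (233,221); the steel spare is at (272,268). I choose (294,217), which lies between the rails, and check it in a close crop plus a measurement.

```bash
python3 - <<'E'
from h import *
C=[]
for n,(a,b,c,d) in {'scene0':(190,270,250,390),'side0':(150,300,260,370)}.items():
    f=dict(np.load(f'pics/{n}.npz')); P=pts(f)
    C.append(cv2.resize(f['color'][a:b,c:d],None,fx=5,fy=5,interpolation=cv2.INTER_CUBIC) if n=='scene0' else cv2.resize(f['color'][a:b,c:d],None,fx=4,fy=4,interpolation=cv2.INTER_CUBIC))
    cv2.imwrite(f'pics/{n}c.png',C[-1])
    Q=P[a:b,c:d].reshape(-1,3); col=f['color'][a:b,c:d].reshape(-1,3).astype(int)
    sat=col.max(1)-col.min(1)
    m=(abs(Q[:,2]-.012)<.005)&(sat<40)
    mm=np.zeros(m.size,np.uint8);mm[m]=255
    rect=cv2.minAreaRect((Q[m][:,:2]*1000).astype(np.float32)); print(n,'plate',m.sum(),rect)
    # blue
    mb=(col[:,0]>col[:,2]+40)&(Q[:,2]<.04); q=Q[mb]; print('blue',mb.sum(),np.nanmedian(q,0), cv2.minAreaRect((q[:,:2]*1000).astype(np.float32)))
    # dial plane z~.048 
    md=(abs(Q[:,2]-.048)<.004)&(sat<50)&(col.max(1)>120); q=Q[md]; print('dial',md.sum(), cv2.minEnclosingCircle((q[:,:2]*1000).astype(np.float32)),q.mean(0))
    mo=(col[:,2]>col[:,0]+80)&(col[:,2]>col[:,1]+50)&(Q[:,2]>.09); q=Q[mo]; print('orange',mo.sum(),q.mean(0),q.min(0),q.max(0))
E
```

```text
scene0 plate 2023 ((481.921875, -29.777557373046875), (261.13775634765625, 167.5746307373047), 75.2536392211914)
blue 281 [ 0.53142387 -0.08812458  0.0231752 ] ((491.0699157714844, -91.01200866699219), (123.06394958496094, 105.17807006835938), 75.01553344726562)
dial 394 ((448.30059814453125, -24.46533203125), 115.90889739990234) [ 0.48010105 -0.07771855  0.04808254]<stdin>:16: RuntimeWarning: Mean of empty slice.
  ret = um.true_divide(
Traceback (most recent call last):
ValueError: zero-size array to reduction operation minimum which has no identity
```

```bash
ls pics
```

```text
scene0.npz
scene0.png
scene0c.png
side0.npz
side0.png
wrist0.npz
wrist0.png
```

```bash
python3 - <<'E'
from h import *
th=None
for n,(a,b,c,d) in {'scene0':(170,270,250,390),'side0':(150,300,260,370)}.items():
    f=dict(np.load(f'pics/{n}.npz')); P=pts(f)
    cv2.imwrite(f'pics/{n}c.png',cv2.resize(f['color'][a:b,c:d],None,fx=4,fy=4,interpolation=cv2.INTER_CUBIC))
    Q=P[a:b,c:d].reshape(-1,3); col=f['color'][a:b,c:d].reshape(-1,3).astype(int)
    mb=(col[:,0]>col[:,2]+40)&(abs(Q[:,2]-.024)<.006); q=Q[mb]; rc=cv2.minAreaRect((q[:,:2]*1000).astype(np.float32));print(n,'blue',mb.sum(),rc)
    t=np.radians(rc[2] if n=='scene0' else 75.1); ex=np.array([np.cos(t),np.sin(t)])
    O=np.array(rc[0])+87.5*ex; print('origin',O)
    if th is None: th=t;O0=O
    ex=np.array([np.cos(th),np.sin(th)]);ey=np.array([-ex[1],ex[0]])
    L=np.c_[(Q[:,:2]*1000-O0)@ex,(Q[:,:2]*1000-O0)@ey,Q[:,2]*1000]
    m=(abs(L[:,2]-48)<4)&(L[:,0]<-30)&(L[:,0]>-170)&(abs(L[:,1])<60); q=L[m]; print('case top',m.sum(),cv2.minEnclosingCircle(q[:,:2].astype(np.float32)),q[:,2].mean())
    m=(L[:,2]>90)&(abs(L[:,1])<40)&(abs(L[:,0]-50)<60)
    for z in range(90,190,10):
        k=m&(abs(L[:,2]-z)<5)
        if k.any(): print(z,k.sum(),L[k].mean(0).round(1),L[k].min(0).round(0),L[k].max(0).round(0))
    m=(abs(L[:,2]-12)<3)&(abs(L[:,0])<250)&(abs(L[:,1])<80);q=L[m];print('plate',np.percentile(q,[1,50,99],axis=0).round(1).tolist())
E
```

```text
scene0 blue 277 ((491.0699157714844, -91.01200866699219), (123.06394958496094, 105.17807006835938), 75.01553344726562)
origin [513.69366759  -6.48736224]
case top 677 ((-94.36377716064453, 2.6942107677459717), 42.465206146240234) 48.25018850162136
90 30 [27.4 -1.3 93. ] [-6. -5. 90.] [60.  6. 95.]
100 75 [24.5 -0.3 99.3] [-7. -6. 95.] [ 60.   9. 105.]
110 54 [ 33.9  -0.2 109.4] [ 17.  -6. 105.] [ 57.   9. 114.]
120 18 [ 53.1  -3.2 121.7] [ 45.  -8. 116.] [ 60.   3. 125.]
130 28 [ 51.4  -3.3 130.1] [ 42.  -7. 126.] [ 59.   4. 134.]
140 33 [ 50.4  -3.1 140. ] [ 41.  -7. 135.] [ 58.   4. 144.]
150 28 [ 49.9  -3.2 150. ] [ 40.  -7. 145.] [ 57.   4. 154.]
160 34 [ 48.9  -3.  160.2] [ 40.  -7. 155.] [ 56.   5. 165.]
170 30 [ 48.4  -3.4 170.2] [ 40.  -7. 165.] [ 55.   6. 175.]
180 46 [ 45.9  -1.4 180.7] [ 37.  -6. 176.] [ 53.   8. 185.]
plate [[-158.7, -57.9, 9.2], [6.6, -24.6, 11.6], [98.9, 60.4, 14.7]]
side0 blue 399 ((488.22674560546875, -89.74365997314453), (124.52446746826172, 106.32193756103516), 74.99009704589844)
origin [510.72586501  -5.18575303]
case top 906 ((-94.7055892944336, 3.0554699897766113), 41.409725189208984) 49.34424423959358
90 14 [23.2  6.6 92.8] [-5.  1. 90.] [52. 10. 95.]
100 62 [15.4  4.1 99.9] [-7. -4. 95.] [ 53.  11. 105.]
110 58 [ 31.    4.6 109.9] [ 17.  -4. 105.] [ 52.  11. 114.]
120 13 [ 45.4   6.  121.3] [ 43.  -1. 115.] [ 54.  12. 124.]
130 26 [ 45.1   6.8 129.8] [ 41.  -1. 125.] [ 54.  12. 135.]
140 27 [ 44.2   5.2 139.9] [ 40.  -5. 135.] [ 52.  13. 145.]
150 28 [ 43.4   6.  150.3] [ 39.  -4. 145.] [ 51.  13. 155.]
160 26 [ 41.7   5.8 160. ] [ 38.  -4. 155.] [ 50.  12. 165.]
170 31 [ 41.3   5.2 169.5] [ 36.  -4. 165.] [ 50.  12. 174.]
180 42 [ 41.7   5.  180.7] [ 37.  -4. 175.] [ 53.  12. 185.]
plate [[-159.3, -56.4, 9.6], [-21.9, 24.3, 12.6], [97.9, 63.0, 14.9]]
```

View pics/scene0c.png

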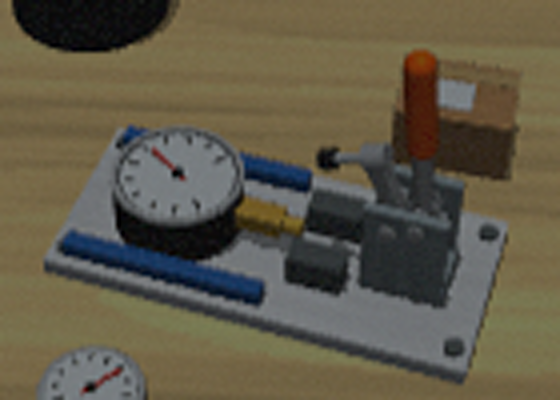

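View pics/side0c.png

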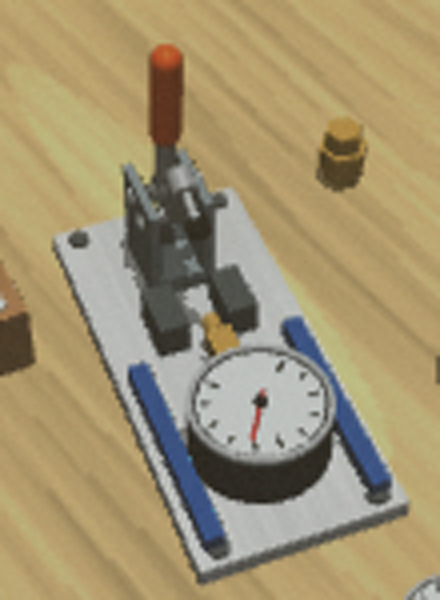

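The crops confirm it: the gauge in the channel (circle about 82 mm, top at z 48) has its stem pointing at the clamp. The fixture origin is about (512, -6) mm with its axis at 75°, and the gauge centre is at fixture x ≈ -94.5, so about 40 mm short. Next I move behind it with the fingers shut.

>>> play_rows --pt "20 -30 10 0 0 -0.1 0" --pt "50 -70 20 0 0 -0.2 0" --pt "80 -115 30 0 0 -0.3 0" --pt "115 -160 30 0 0 -0.4 0" --pt "150 -205 30 0 0 -0.5 0" --pt "180 -250 30 0 0 -0.6 0" --pt "192 -300 30 0 0 -0.7 0" --pt "192 -345 30 0 0 -0.8 0" --pt "192 -390 30 0 0 -0.9 0" --pt "192 -435 30 0 0 -1.0 0" --pt "192 -480 30 0 0 -1.1 0" --pt "192 -520 30 0 0 -1.2 0"

```text
clock: 1.35
tcp_pos: [0.4795, 0.0877, 0.2613]
orientation: [-2.304, -2.136, -0.0]
contact_force: [1.8, 1.7, 0.3]
grip_width: 0.0001
```

>>> play_rows --pt "0 -45 0 0 0 -0.1 0" --pt "-2 -90 0 0 0 -0.191 0" --pt "-5 -135 0 0 0 -0.191 0" --pt "-8 -180 0 0 0 -0.191 0" --pt "-10 -225 0 0 0 -0.191 0" --pt "-11 -258 -20 0 0 -0.191 0" --pt "-11 -258 -60 0 0 -0.191 0" --pt "-11 -258 -100 0 0 -0.191 0" --pt "-11 -258 -140 0 0 -0.191 0" --pt "-11 -258 -170 0 0 -0.191 0" --pt "-11 -258 -170 0 0 -0.191 0" --pt "-11 -258 -170 0 0 -0.191 0"

```text
clock: 2.55
tcp_pos: [0.4689, -0.1678, 0.0917]
orientation: [-2.492, -1.913, 0.001]
contact_force: [-0.7, -0.3, 0.1]
grip_width: 0.0004
```

```bash
python3 - <<'E'
from h import *
f=grab('side','side1');cv2.imwrite('pics/side1c.png',cv2.resize(f['color'][130:330,200:420],None,fx=3,fy=3,interpolation=cv2.INTER_CUBIC))
f=grab('scene','scene1');cv2.imwrite('pics/scene1c.png',cv2.resize(f['color'][120:290,220:400],None,fx=3.5,fy=3.5,interpolation=cv2.INTER_CUBIC))
o=r.get_obs();print(o['joints'],o['tcp_pos'],o['contact_force'])
E
```

```text
[-0.23724136  0.43133934  0.56619116  2.12019916 -0.3648343   0.68108332
  0.31300431] [ 0.47024023 -0.16795137  0.09294241] [ 0.31090091 -0.21993177  0.08195306]
```

View pics/side1c.png

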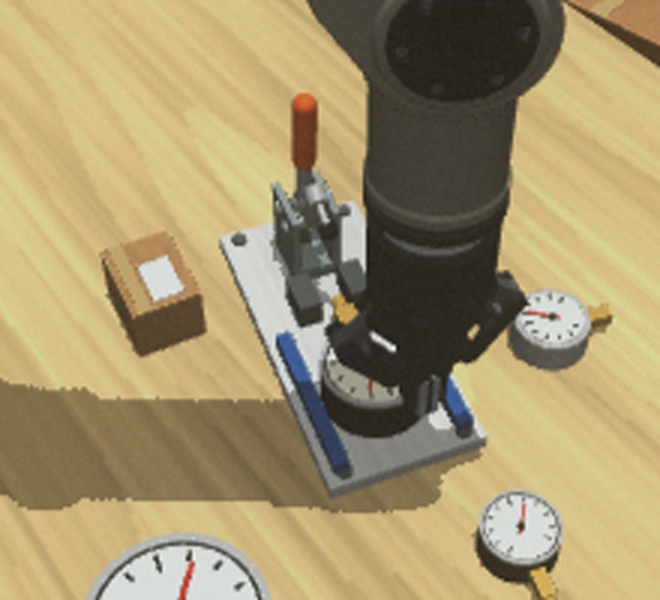

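View pics/scene1c.png

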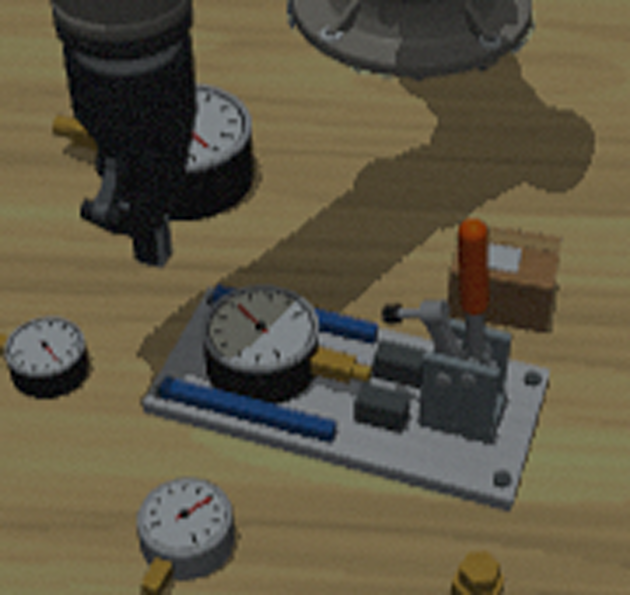

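The tool is behind the gauge and in line with the channel: finger at (150,250) in the scene crop, gauge at (260,330). Next I lower it and start to push.

>>> play_rows --pt "0 0 -35 0 0 0 0" --pt "0 0 -64 0 0 0 0" --pt "0 0 -64 0 0 0 0" --pt "2 7 -64 0 0 0 0" --pt "4 15 -64 0 0 0 0" --pt "5 19 -64 0 0 0 0" --pt "6 23 -64 0 0 0 0" --pt "7 27 -64 0 0 0 0" --pt "8 31 -64 0 0 0 0" --pt "9 35 -64 0 0 0 0" --pt "10 39 -64 0 0 0 0" --pt "10 39 -64 0 0 0 0"

```text
clock: 3.85
tcp_pos: [0.4796, -0.1294, 0.0281]
orientation: [2.491, 1.911, 0.001]
contact_force: [0.3, -3.7, 2.0]
grip_width: 0.0
```

>>> play_rows --pt "1 4 -2 0 0 0 0" --pt "2 8 -2 0 0 0 0" --pt "3 11 -2 0 0 0 0" --pt "4 14 -2 0 0 0 0" --pt "4.5 17 -2 0 0 0 0" --pt "5 19 -2 0 0 0 0" --pt "5 19 -2 0 0 0 0"

```text
clock: 4.55
tcp_pos: [0.4841, -0.1101, 0.0256]
orientation: [2.491, 1.912, 0.0]
contact_force: [-0.5, -4.0, 2.7]
grip_width: 0.0002
```

```bash
cat > g.py <<'E'
from h import *
import sys
O=np.array([512.2,-5.8]);t=np.radians(75);ex=np.array([np.cos(t),np.sin(t)]);ey=np.array([-ex[1],ex[0]])
f=grab('scene',sys.argv[1]);cv2.imwrite(f'pics/{sys.argv[1]}c.png',cv2.resize(f['color'][120:290,220:400],None,fx=3.5,fy=3.5,interpolation=cv2.INTER_CUBIC))
P=pts(f)[180:270,250:390].reshape(-1,3);L=np.c_[(P[:,:2]*1000-O)@ex,(P[:,:2]*1000-O)@ey,P[:,2]*1000]
m=(abs(L[:,2]-48)<4)&(L[:,0]<0)&(L[:,0]>-170)&(abs(L[:,1])<50);q=L[m];print('case',m.sum(),cv2.minEnclosingCircle(q[:,:2].astype(np.float32)))
o=r.get_obs();p=o['tcp_pos'][:2]*1000-O;print('tcp fix',p@ex,p@ey,o['tcp_pos'],o['contact_force'],o['clock'])
E
python3 g.py scene2
```

```text
case 713 ((-67.62139892578125, -1.271896243095398), 49.35004806518555)
tcp fix -108.04519017423627 0.1188809957056033 [ 0.48412102 -0.11013287  0.02561254] [-1.46350046 -3.5122135   2.86122398] 4.6
```

View pics/scene2c.png

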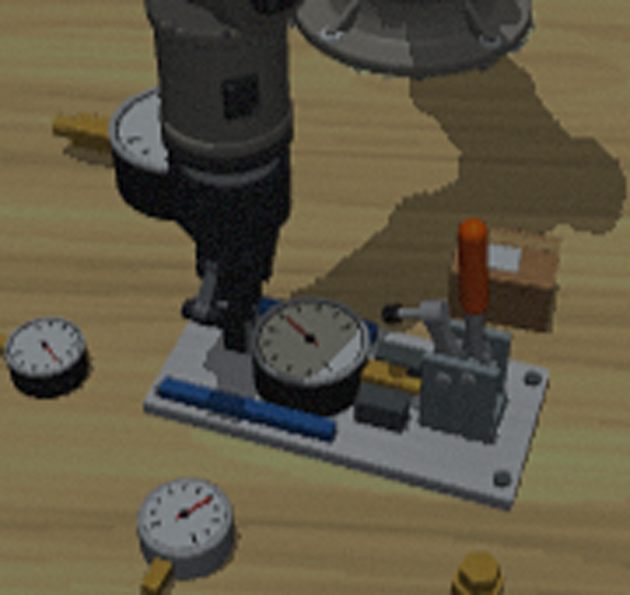

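The case is nearly at the fork blocks (gap at about (375,375) in the crop). I continue in small steps until the force rises.

>>> play_rows --pt "0.3 1 0 0 0 0 0" --pt "0.5 2 0 0 0 0 0" --pt "0.8 3 0 0 0 0 0" --pt "0.8 3 0 0 0 0 0"

```text
clock: 5.0
tcp_pos: [0.4848, -0.1073, 0.0256]
orientation: [2.492, 1.912, -0.0]
contact_force: [-2.1, -5.3, 3.7]
grip_width: -0.0002
```

>>> play_rows --pt "0.3 1 0 0 0 0 0" --pt "0.5 2 0 0 0 0 0" --pt "0.8 3 0 0 0 0 0" --pt "0.8 3 0 0 0 0 0"

```text
clock: 5.4
tcp_pos: [0.4851, -0.1065, 0.0256]
orientation: [2.492, 1.908, -0.002]
contact_force: [-3.2, -11.2, 4.1]
grip_width: -0.0
```

>>> play_rows --pt "0.3 1 0 0 0 0 0" --pt "0.5 2 0 0 0 0 0" --pt "0.5 2 0 0 0 0 0" --pt "0.5 2 0 0 0 0 0"

```text
clock: 5.8
tcp_pos: [0.4851, -0.1063, 0.0256]
orientation: [2.492, 1.905, -0.004]
contact_force: [-3.3, -16.0, 3.8]
grip_width: 0.0
```

```bash
python3 g.py scene3
```

```text
case 714 ((-64.35420989990234, -2.3170270919799805), 49.7281494140625)
tcp fix -104.1212380874203 0.13542908184058752 [ 0.48512063 -0.10633834  0.02562667] [ -4.45018065 -16.3069775    4.28342394] 5.85
```

View pics/scene3c.png

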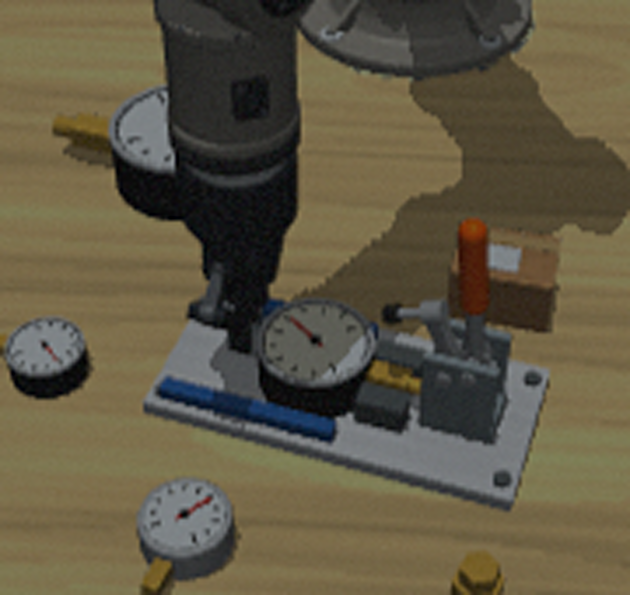

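The force climbs to 16 N with hardly any motion and the case touches the fork blocks, so the gauge is home. I back off, rise and look.

>>> play_rows --pt "-3 -10 0 0 0 0 0" --pt "-6 -22 0 0 0 0 0" --pt "-6 -22 40 0 0 0 0" --pt "-6 -22 85 0 0 0 0" --pt "-6 -22 130 0 0 0 0" --pt "-6 -22 176 0 0 0 0" --pt "-6 -22 176 0 0 0 0"

```text
clock: 6.55
tcp_pos: [0.4835, -0.1241, 0.2066]
orientation: [2.487, 1.911, 0.013]
contact_force: [0.7, -1.1, -0.5]
grip_width: 0.0
```

```bash
python3 g.py scene4; python3 - <<'E'
from h import *
f=grab('wrist','wrist4')
E
```

```text
case 698 ((-55.067535400390625, 1.617059588432312), 41.355648040771484)
tcp fix -121.25472326703215 -1.1849952685242835 [ 0.48196159 -0.12322977  0.20397819] [ 0.3583904   0.59418884 -0.83082275] 6.6
```

View pics/scene4c.png

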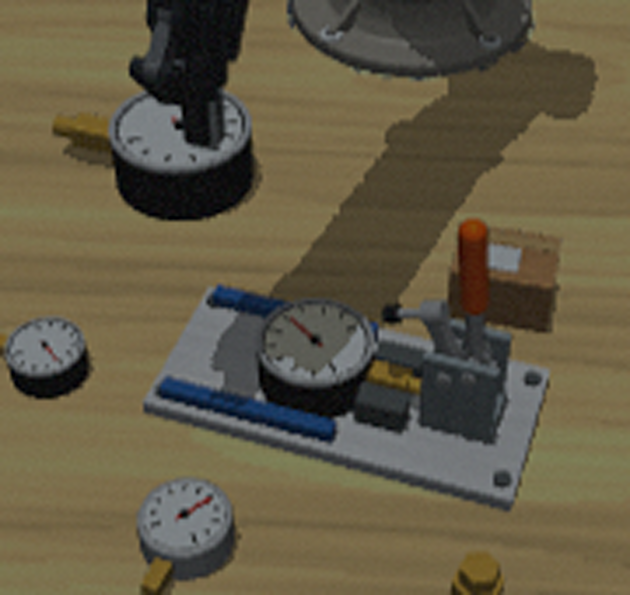

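View pics/wrist4.png

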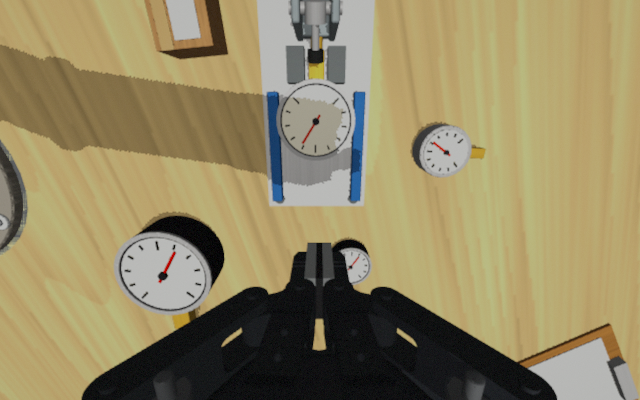

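The gauge measures x = -55.1 in the fixture frame (nest -55), and the wrist view shows the stem between the fork blocks at (316,70). I move to the gauge side of the lever.

>>> play_rows --pt "9 33 5 0 0 0 0" --pt "18 66 5 0 0 0 0" --pt "27 100 5 0 0 0 0" --pt "35 131 5 0 0 0 0" --pt "35 131 0 0 0 0 0" --pt "35 131 -20 0 0 0 0" --pt "35 131 -38 0 0 0 0" --pt "35 131 -38 0 0 0 0"

```text
clock: 7.45
tcp_pos: [0.5121, 0.0069, 0.1599]
orientation: [-2.489, -1.911, 0.011]
contact_force: [0.6, -0.7, 0.0]
grip_width: -0.0
```

```bash
python3 g.py scene5; python3 - <<'E'
from h import *
f=grab('side','side5');cv2.imwrite('pics/side5c.png',cv2.resize(f['color'][100:300,200:420],None,fx=3,fy=3,interpolation=cv2.INTER_CUBIC))
E
```

```text
case 694 ((-55.218257904052734, 1.119220495223999), 41.71382141113281)
tcp fix 12.324416176143883 2.3275582105604555 [0.51314155 0.00670689 0.1613753 ] [-0.18671546  0.47021938  0.44950448] 7.5
```

View pics/scene5c.png

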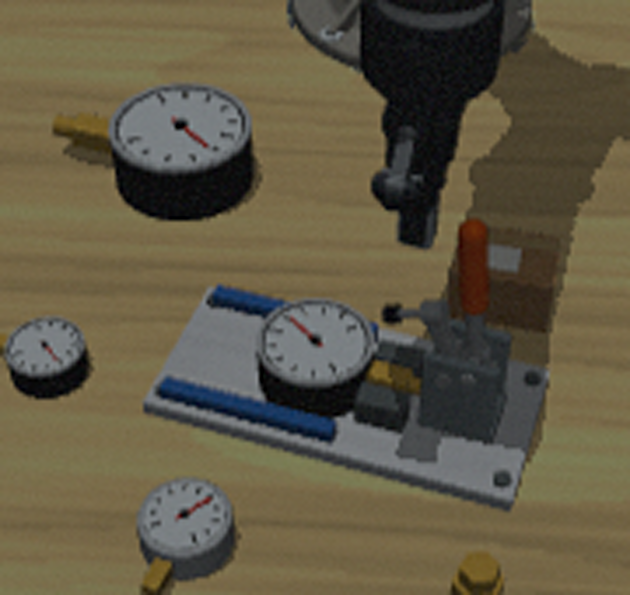

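View pics/side5c.png

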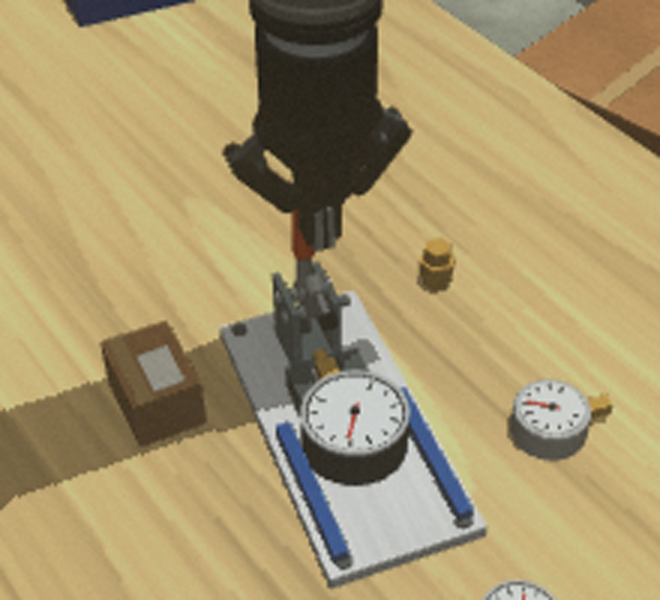

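Finger tip at (415,240) in the scene crop, beside the lever at (473,265), and at the right height. I push along the arc, first half.

>>> play_rows --pt "4 6 0 0 0 0 0" --pt "5.6 13 0 0 0 0 0" --pt "8 22 2 0 0 0 0" --pt "10.5 32 3 0 0 0 0" --pt "13 41 3 0 0 0 0" --pt "15.5 50 2 0 0 0 0" --pt "18 59 0 0 0 0 0" --pt "20 67 -3 0 0 0 0" --pt "20 67 -3 0 0 0 0"

```text
clock: 8.45
tcp_pos: [0.535, 0.0742, 0.1602]
orientation: [2.49, 1.913, -0.003]
contact_force: [-1.1, -6.7, 1.6]
grip_width: 0.0002
```

```bash
python3 g.py scene6
```

```text
case 695 ((-55.12318801879883, 0.8334397077560425), 41.251991271972656)
tcp fix 82.71277305285572 -1.3144089319476828 [0.53487726 0.07375421 0.16032319] [-1.01406088 -7.33481268  0.96925289] 8.5
```

View pics/scene6c.png

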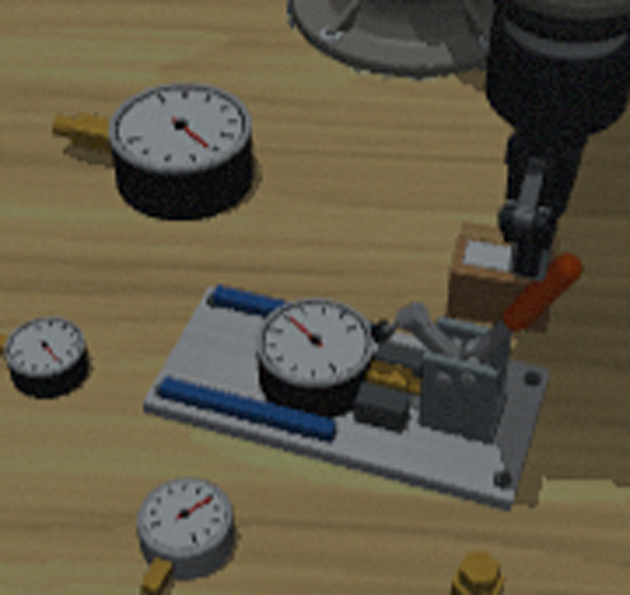

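The lever is at about 0.6 rad with the tip on the upper grip (530,270), and the gauge has not moved. I continue over the dead point.

>>> play_rows --pt "1 8.5 -5 0 0 0 0" --pt "3 16.5 -10 0 0 0 0" --pt "5 23.5 -16 0 0 0 0" --pt "7 30 -22 0 0 0 0" --pt "8.5 36.5 -29 0 0 0 0" --pt "10 41.5 -37 0 0 0 0" --pt "11.5 46.5 -46 0 0 0 0" --pt "12.5 50 -55 0 0 0 0" --pt "13 53 -64 0 0 0 0" --pt "13 53 -64 0 0 0 0"

```text
clock: 9.5
tcp_pos: [0.5467, 0.1283, 0.0946]
orientation: [-2.489, -1.914, 0.004]
contact_force: [-0.4, 0.6, 0.5]
grip_width: 0.0001
```

```bash
python3 g.py scene7
```

```text
case 708 ((-47.95609664916992, 0.8979573845863342), 47.69106674194336)
tcp fix 138.11444444339907 0.7569744239667757 [0.54721547 0.12780423 0.09531505] [-0.30683763 -0.76141722  0.806899  ] 9.55
```

View pics/scene7c.png

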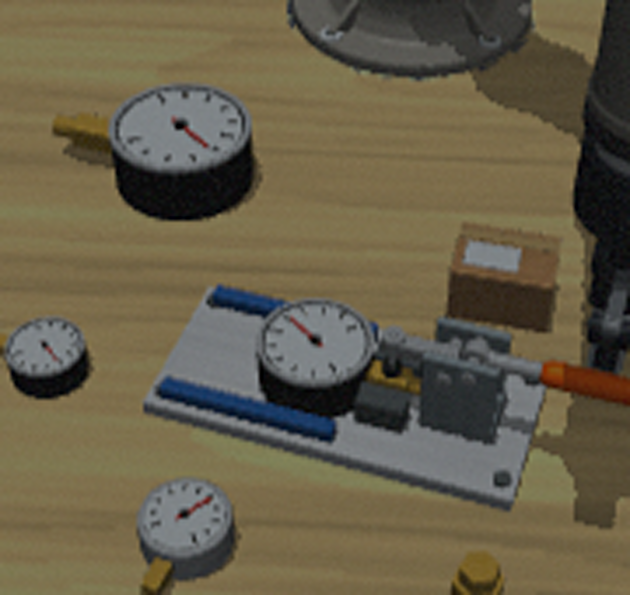

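The lever has snapped level (grip at (590,382)), and the pad is down on the stem at (390,365) with no force on the tool. I raise clear and check.

>>> play_rows --pt "0 0 30 0 0 0 0" --pt "0 0 70 0 0 0 0" --pt "0 0 110 0 0 0 0" --pt "0 40 140 0 0 0 0" --pt "0 80 140 0 0 0 0" --pt "0 120 140 0 0 0 0" --pt "0 120 140 0 0 0 0" --pt "0 120 140 0 0 0 0"

```text
clock: 10.35
tcp_pos: [0.5477, 0.2482, 0.2362]
orientation: [2.49, 1.916, -0.001]
contact_force: [0.9, -0.4, -0.6]
grip_width: 0.0003
```

```bash
python3 - <<'E'
from h import *
O=np.array([512.2,-5.8]);t=np.radians(75);ex=np.array([np.cos(t),np.sin(t)]);ey=np.array([-ex[1],ex[0]])
for n in ['scene','side']:
    f=grab(n,n+'8');P=pts(f).reshape(-1,3);L=np.c_[(P[:,:2]*1000-O)@ex,(P[:,:2]*1000-O)@ey,P[:,2]*1000];c=f['color'].reshape(-1,3).astype(int)
    k=(c[:,2]>c[:,0]+50)&(c[:,2]>c[:,1]+40)&(abs(L[:,1])<20)&(L[:,0]>80)&(L[:,0]<190)&(L[:,2]>40)
    for a in range(95,175,15):
        j=k&(abs(L[:,0]-a)<7)
        if j.any(): print(n,a,j.sum(),L[j][:,2].max().round(1),L[j][:,1].mean().round(1))
    m=(abs(L[:,2]-48)<4)&(L[:,0]<-13)&(L[:,0]>-170)&(abs(L[:,1])<50);q=L[m];x,y=q[:,0],q[:,1]
    print('case x range',np.percentile(x,[1,99]),'y',np.percentile(y,[1,99]))
    w=f['color'][120:290,220:440] if n=='scene' else f['color'][100:300,200:420]
    cv2.imwrite(f'pics/{n}8c.png',cv2.resize(w,None,fx=3,fy=3,interpolation=cv2.INTER_CUBIC))
o=r.get_obs();print(o['contact_force'],o['qvel'].round(3),o['clock'])
E
```

```text
scene 95 6 79.8 -2.2
scene 110 48 83.9 -2.9
scene 125 49 82.8 -2.6
scene 140 48 83.6 -2.9
scene 155 51 83.6 -2.7
scene 170 17 82.0 -1.8
case x range [-92.95218475 -17.48528479] y [-38.46308775  39.45725709]
side 95 7 81.6 2.5
side 110 34 83.9 3.1
side 125 29 85.7 4.5
side 140 30 85.4 4.1
side 155 26 84.7 4.2
side 170 7 84.6 4.3
case x range [-94.12648948 -16.34524056] y [-35.9877174   40.27149275]
[ 0.37951067 -0.19781856 -0.53760134] [ 0.011 -0.005  0.007  0.002 -0.003 -0.003 -0.   ] 10.45
```

View pics/scene8c.png

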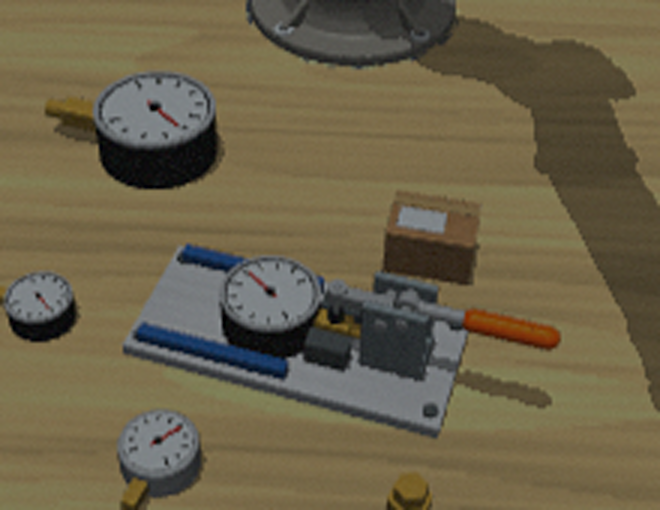

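View pics/side8c.png

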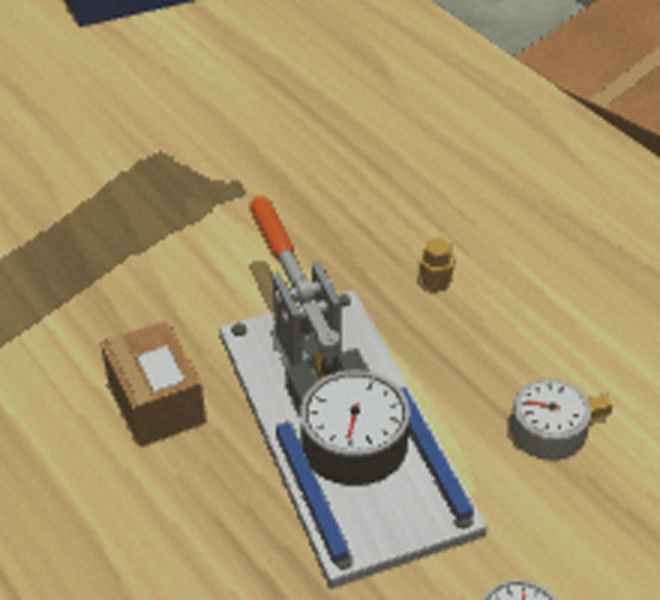

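Lever level (upper edge about 84 mm along its whole length), case spanning -94…-16 mm (centre about -55), bystanders untouched, robot clear.

```bash
python3 -c "
from bench import r
print(r.hand_in())"
```

```text
the job is handed in; nothing more can be done
None
```

The gauge is home against the fork stop, the clamp lever is locked with its pad down on the brass stem, and the job is handed in at about 10.5 s. The hand-in gives no verdict, so the result rests on my own checks.

- **What I did:** I pushed the black gauge about 40 mm along its channel with the shut fingertips. At the stop the force climbed to 16 N with almost no further motion. I then backed off, pushed the lever along its arc past the dead point, and it snapped down by itself.
- **Last checks:**
  - The gauge centre measures x ≈ -55 mm in the fixture frame, where home is -55 mm.
  - The lever is level: its upper edge is at about 84 mm along the whole grip.
  - In the pictures the pad sits on the stem, and the spare gauge, coupling and carton are where they started.
  - The robot is clear, with about 0 N on the tool.
- **What did not agree or was not measured:**
  - The two cameras disagreed by about 3 mm on the fixture's position, so I used the average.
  - Right after the snap, one circle fit of the case read -48 mm. I put this down to the lowered clamp arm falling inside the height band of the fit, and the later measurement from the case edges agreed with -55 mm.
  - The pad's pressing force cannot be measured directly; I judged it only from the locked lever and the pictures.

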